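Show a stamp under the document camera and hold the camera raised

TASK

Set the small wooden block stamp from the open desk, right way up, inside the four corner marks on the white mat of the document camera, and let go of it. Then take the camera's grip from above so that the orange release button in its side is squeezed in, pull the camera straight up past its first stop to its second and last stop, and finish while holding it there with the button still squeezed in, because the column sinks when it is let go. Leave the other loose things on the desk where they are.

Things in the scene. Friction and masses are not known exactly. Their poses are not given: they have to be found in the camera images.
- block_stamp: Loose wooden block stamp (light brown sides, cream top), 46 (its x) x 34 (its y) x 30 mm (its z, up), 0.03 kg. Origin: centre of its underside. It stands alone on the open desk at the robot's left or right; a green and white carton stands at the other side. Grasp it across its 34 mm sides.
- document_camera: Document camera, fixed to the desk. Origin: axis of its upright telescopic column, at desk level; z up, -x points from column to white mat (towards the robot), +y is the side with the orange button. Foot: radius 45, 12 mm high. Tube: radius 18.5, top at 115 mm. White mat 140 x 140 x 8 mm, its centre 145 mm along -x. The camera pod juts 80 mm towards the mat, underside 108 mm up when down.
- mat_centre (a point): Centre of the white mat, on its top face, 8 mm above the desk. Dark corner marks round it bound a square of 80 x 80 mm; axes as document_camera.
- grip (a point): Centre of the dark grip block atop the column, 141 mm above the desk when down; it rises with the column. Block 44 (x) x 30 (y) x 38 mm (z), axes as document_camera; plain -y face, orange button in the +y face. Grasp from above, fingers closing along y at this height: one finger squeezes the button in. Nothing stands beside or above it; the pod's arm is low on its -x face.
- release_button (a joint): Travel of the orange spring button (24 x 22 mm, standing 7 mm out of the grip's +y face, level with grip): 0 is out, 0.006 m fully in (then 1 mm proud, about 7 N). More than 0.004 m frees the column to pass its first stop; it springs out when let go.
- mast (a joint): Height of the telescopic column, m: 0 down (as at the start), 0.050 first stop (a catch blocks it unless the button is squeezed in), 0.100 second and last stop (solid end). Straight up; pulling takes about 5 N, plus 3 N for each 0.1 m/s. Let go, it sinks by its weight, to 0 or on to the catch at about 0.07.
- ink_carton: Loose green and white upright carton, 40 x 34 x 86 mm, origin at the centre of its underside; to be left alone.
- glue: Loose glue stick with a green cap, standing on flat papers, 24 mm across, 82 mm high, behind and to the right of the camera, origin at the centre of its underside; to be left alone.
- office_scissors: Loose black-handled scissors lying flat, 70 x 139 x 11 mm, to the right of the camera; origin at the middle of their underside; to be left alone.
- gift_carton: Loose small white box, 66 x 68 x 66 mm, to the left of the camera; origin at the centre of its underside; to be left alone.
There are look-alikes about, which are no part of the job. Leave any red or yellow look-alike of the block_stamp alone.

How it is judged:
By the outcome, as a careful person would: the job done as asked, in the order asked, and still so for the second after the job is handed in, while the arm keeps its last pose, push and grip.
It also fails if it takes over 58 s, if anything falls off the work surface, if the arm or the gripper's body presses on something with over 40 N, if the wrist force passes 120 N, or if a joint passes its speed limit or range.

ROBOT

A 6-joint arm with a two-finger parallel gripper is mounted at the origin on a cart in front of the work surface, level with it; the furniture and walls round the work are solid. World frame = base frame: x ahead of the robot, y to its left, z up, the work surface at z = 0. Lengths are in m, angles in rad, forces in N, time in s.
With the tool pointing down it reaches from about 0.35 to 0.975 m from the base axis. Payload 4.9 kg.
Tool frame: the origin (TCP) lies at the very end of the fingers, on their centre line; the grasp point (between the pads) lies 19 mm behind it; z points along the fingers, y is the line along which they close (so a half turn about z gives the same grasp; the last joint's range is limited). The gripper opens to 85 mm and grips with 20 to 120 N. Pads are 22 mm wide; open, the fingers measure 114 mm over their backs; the gripper's body (76 mm by 85 mm) begins 54 mm behind the grasp point. The pads swing forward as they close: fully open they stand 13 mm farther back than shut.
Start: joints at [1.001, 0.053, 1.613, -0, 1.476, -0.119], TCP at [0.272, 0.563, 0.231] pointing down, gripper open.
Joint ranges: [-3.01, 3.01], [-1.01, 2.22], [0.06, 2.58], [-1.02, 4.17], [0.09, 2.62], [-3.14, 3.14]. Speed limits (rad/s): [2.57, 2.57, 3.14, 3.14, 3.14, 3.14].

INTERFACE

Orientations are given as a unit quaternion [w, x, y, z].
In Python, from plant import state, optics, ticket, nets gives the robot as it stands. The module is installed in compiled form; this text tells all that it offers.
- The arm moves only by the shell command python3 -m inch 'ROWS' [OPENING]. ROWS is JSON, a list of rows, each an object of numbers: "dx", "dy", "dz": the shift along the tool's x, y, z as a fraction of full scale; "rx", "ry", "rz": the turn, a rotation vector about the tool's x, y, z as a fraction of full scale. In form: [{"dx": .., "dy": .., "dz": .., "rx": .., "ry": .., "rz": ..}, ...]. A call has 1 to 5 rows; each row is the pose to reach, as a shift and turn from the pose commanded when the call began, along the tool's axes at that moment; what a row does not reach only later rows make up. Full scale, the value 1, is 0.8 m for a shift and 1.5 rad for a turn. A row lasts 1/10 s, in which the tool goes at most 50 mm and 8.59 degrees, less where a joint would pass 70% of its speed; a pose out of reach is approached as far as the arm can. A call with a number of a shift or a turn outside -1 to 1 is refused whole. A call with a gripper value outside its range is refused whole. OPENING is the opening, from -1 (shut) to 1 (fully open), set as the call begins (- or left out, the last holds). The fingers move at their own pace and stop on an object; the grip force is fixed at half the most. Time passes only in rows, so rows that repeat a pose let the fingers close. It gives the time, the measured TCP pose, the force, the opening and the grip force at its end, in the units of the state.
- state(): the state, without advancing time (a new reading comes with each control period).
- optics.grab_frame(name): name is "scene" or "top" or "wrist"; returns the picture (420x560x3 uint8, red, green, blue); there is no depth.
- optics.camera_info(name): a dict with "fx", "fy", "cx", "cy" (pixels), "R" (3x3) and "t" (3): a world point X has camera coordinates R X + t. Camera axes: x right, y down, z forward; pixel columns grow to the right and rows downward; lengths in m; the calibration is good to about 2 mm. A picture is of the moment at which its call begins: read the wrist's pose just before it. camera_info takes no time and is no camera call; for the wrist camera it gives the pose at the moment of the call.
- ticket.job_done(): hands the job in; it is judged then, once.
Trained networks look in the newest picture that a camera, given by its name, has taken for a name from the list of things; names that differ only in an ending like _2 or _b are one class to them, and where a whole thing is asked for, a point or a joint stands for the part that bears it (a point fixed in the world has none). Each returns a list of dicts, best first, with "confidence" (0 to 1); they miss things now and then, are a little off and sometimes report something else, mostly with a low value. They report only what shows in the picture. A call takes as long as a camera call. They do not tell look-alikes from the thing itself.
- nets.boxes_of(camera, name): "bbox" ([centre column, centre row, width, height] in pixels, round what is visible of it).
- nets.outline_of(camera, name): "pixels" (420x560 bool, what is visible of it) and "bbox" ([centre column, centre row, width, height] in pixels, round what is visible of it).
The state is a dict: "time": time; "joint_pos": joint angles; "joint_vel": joint speeds; "joint_efforts": joint torques, N m; "tool_pos": TCP position; "tool_rot": TCP orientation; "contact_force": force on the tool from outside, world axes, zero at the start; "ft_torque": the same for the moment, N m; "gripper_width": opening from 0.0 (shut) to 1.0 (fully open); "grasp_force": force on a finger pad.
Only numpy, scipy, OpenCV 4.12 (cv2) and the standard library are available. Lean on these libraries where they do the work, as an engineer would, in place of code of your own. Each camera call takes 0.05 s, during which the arm holds its last target. There are 200 camera calls.

## Working session

There is one attempt and no reset: what is moved stays moved. The work goes in short steps, Python scripts to look and compute and a shell command to move; the robot and the scene stay as the last step left them, time stands still between calls to the robot, and variables do not carry over. Pictures are saved under pics/ and viewed, at most 10 in all, crops included, and the job is handed in when it is done.

```bash
mkdir -p pics && python3 - <<'E'
from plant import state, optics, nets
import cv2, numpy as np
s=state();print(s['time'],s['tool_pos'],s['tool_rot'],s['gripper_width'],s['contact_force'])
ims=[]
for n in("scene","top"):
    im=optics.grab_frame(n);cv2.imwrite(f"pics/{n}0.png",im[:,:,::-1])
    c=optics.camera_info(n);print(n,c['fx'],c['cx'],c['cy'],np.round(c['R'],3).tolist(),np.round(c['t'],3))
    for k in("block_stamp","document_camera","ink_carton","grip","release_button"):
        print(k,[(np.round(d['bbox']).tolist(),round(d['confidence'],2)) for d in nets.boxes_of(n,k)][:4])
E
```

```text
0.0 [0.27195261 0.5620602  0.23008045] [-3.51780009e-04  2.23483760e-01  9.74707129e-01 -9.47815754e-04] 0.9994989093045964 [-0.37360943 -0.34868237 -0.6118621 ]
scene 380.73451571825126 285.05801916578923 209.56481243258736 [[0.436, -0.9, -0.017], [-0.59, -0.272, -0.76], [0.679, 0.341, -0.649]] [-0.302  0.432  0.961]
block_stamp [([378.0, 274.0, 20.0, 18.0], 0.69), ([345.0, 260.0, 17.0, 13.0], 0.57), ([387.0, 302.0, 23.0, 17.0], 0.53), ([315.0, 272.0, 14.0, 16.0], 0.52)]
document_camera [([252.0, 221.0, 56.0, 82.0], 0.84)]
ink_carton [([179.0, 214.0, 20.0, 26.0], 0.86)]
grip [([263.0, 194.0, 27.0, 25.0], 0.51)]
release_button []
top 383.33564249728573 273.3172091955118 210.52043798222797 [[0.01, -1.0, 0.01], [-0.994, -0.011, -0.108], [0.108, -0.009, -0.994]] [-0.054  0.632  1.322]
block_stamp [([372.0, 236.0, 15.0, 19.0], 0.56), ([383.0, 261.0, 16.0, 8.0], 0.42)]
document_camera [([247.0, 227.0, 39.0, 72.0], 0.9)]
ink_carton [([163.0, 248.0, 15.0, 10.0], 0.69)]
grip [([244.0, 207.0, 16.0, 24.0], 0.7)]
release_button [([347.0, 254.0, 11.0, 10.0], 0.49)]
```

```bash
cat > h.py <<'E'
import numpy as np
from plant import optics
def ray(cam,u,v,z):
    """world point at height z seen at pixel (u,v)"""
    c=optics.camera_info(cam) if isinstance(cam,str) else cam
    R=np.array(c['R']);t=np.array(c['t']);o=-R.T@t
    d=R.T@np.array([(u-c['cx'])/c['fx'],(v-c['cy'])/c['fy'],1.])
    return o+d*(z-o[2])/d[2]
def proj(cam,X):
    c=optics.camera_info(cam) if isinstance(cam,str) else cam
    p=np.array(c['R'])@np.array(X)+np.array(c['t'])
    return np.array([c['fx']*p[0]/p[2]+c['cx'],c['fy']*p[1]/p[2]+c['cy']])
E
```

```text
(no output)
```

View pics/top0.png

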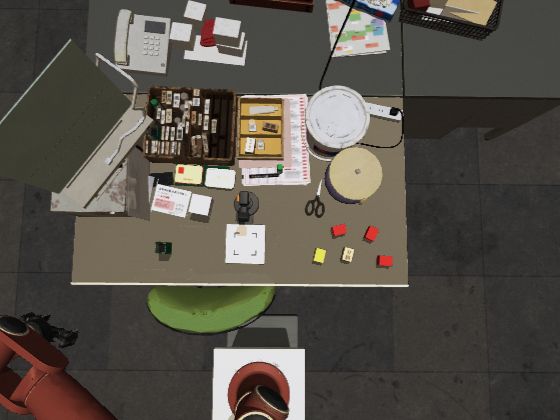

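View pics/scene0.png

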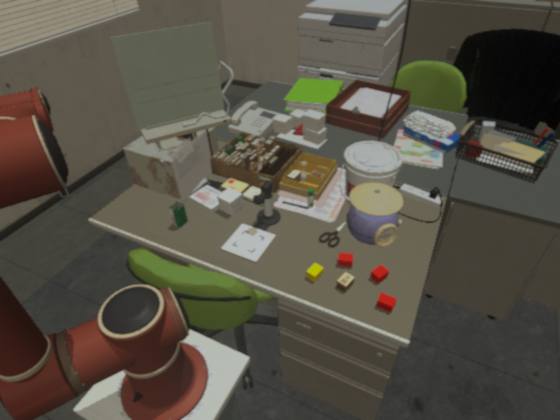

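Top view: the stamp candidates are red (339,230), (371,233) and (385,261), yellow (319,256), and cream-topped wood (348,254). I choose the cream and wood one at (348,254), which is (345,281) in the scene view. The mat is near (245,244), the grip near (244,205), and the carton at (163,248).

```bash
python3 - <<'E'
import cv2,numpy as np
from h import *
from plant import state
im=cv2.imread("pics/top0.png")
a=cv2.resize(im[225:275,305:355+45],None,fx=6,fy=6,interpolation=cv2.INTER_CUBIC)
b=cv2.resize(im[185:270,215:280],None,fx=6,fy=6,interpolation=cv2.INTER_CUBIC)[:510]
c=np.zeros((600,800,3),np.uint8);c[:300,:400]=a[:300,:400];c[:510,400:790]=b[:,:390]
cv2.imwrite("pics/crop1.png",c)
print("stamp",ray("top",348,254,.03),"mat",ray("top",245.5,244,.008),"grip",ray("top",244,201,.16),"foot",ray("top",247,206,.01))
from scipy.spatial.transform import Rotation as Ro
s=state();q=s['tool_rot'];print(Ro.from_quat([*q[1:],q[0]]).as_matrix().round(3))
# stamp yaw from the scene/top: cream mask
hsv=cv2.cvtColor(im,cv2.COLOR_BGR2HSV)[240:268,335:362]
print(hsv[10:20,8:20,1])
E
```

```text
stamp [ 0.48183316 -0.31126019  0.03      ] mat [0.51377597 0.05068785 0.008     ] grip [0.64837163 0.04847078 0.16      ] foot [0.65028097 0.04753594 0.01      ]
[[-0.9    0.436  0.   ]
 [ 0.436  0.9    0.   ]
 [ 0.     0.    -1.   ]]
[[125  88  44  49  77  82  74  73  46  42  46  79]
 [ 85  59  45  53  78  85  74  87  75  45  48  67]
 [ 70  51  43  50  79  88  85  79  53  45  57  65]
 [ 82  48  48  69  83  82  83  69  41  47  96  64]
 [ 91  45  49  62  72  85  76  44  41  50  80  64]
 [ 66  47  69  89  85  80  65  59  45  53  63  62]
 [ 52  47  69  89  88  87  87  76  47  62  61  64]
 [ 48  55  85  87  86  90  79  53  51  99  63  62]
 [ 47  64  89  86  87  86  75  47  48  77  64  64]
 [ 62  65  82  83  72  84  76  47  51  64  61  63]]
```

View pics/crop1.png

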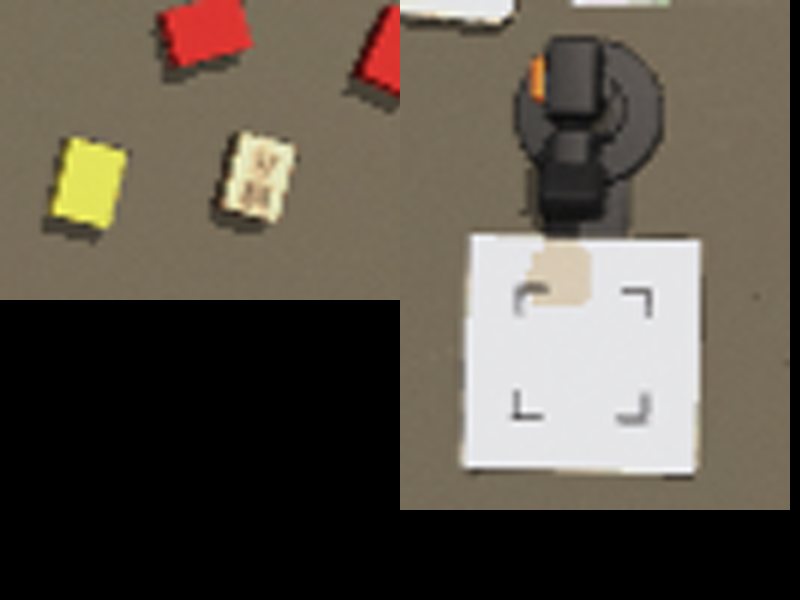

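The crop confirms the choice: a cream printed top on wood, standing upright, long axis about -16° from world x. The orange button is on the grip's left (+y) side. Setting out.

```bash
cat > go.py <<'E'
import sys,numpy as np
from scipy.spatial.transform import Rotation as Ro
from plant import state
# usage: go.py x y z [yaw of tool y axis, deg] -> fractions for a downward tool
s=state();q=s['tool_rot'];R=Ro.from_quat([*q[1:],q[0]])
a=[float(v) for v in sys.argv[1:]]
d=R.inv().apply(np.array(a[:3])-s['tool_pos'])/.8
out=dict(t=round(s['time'],2),pos=s['tool_pos'].round(4).tolist(),d=d.round(4).tolist())
y=np.deg2rad(a[3]) if len(a)>3 else None
if y is not None:
    Y=np.array([np.cos(y),np.sin(y),0]);Z=np.array([0,0,-1.])
    T=Ro.from_matrix(np.c_[np.cross(Y,Z),Y,Z]);out['r']=((R.inv()*T).as_rotvec()/1.5).round(4).tolist()
print(out)
E
P='{"dx":-0.711,"dy":-0.867,"dz":0.04}'
python3 -m inch '[{"dx":-0.711,"dy":-0.867,"dz":0.04},{"dx":-0.711,"dy":-0.867,"dz":0.04},{"dx":-0.711,"dy":-0.867,"dz":0.04},{"dx":-0.711,"dy":-0.867,"dz":0.04},{"dx":-0.711,"dy":-0.867,"dz":0.04}]' 1 && python3 go.py 0.482 -0.311 0.2 74
```

```text
validation failed for argument at $[0]...
```

```bash
python3 -m inch '[{"dx":-0.711,"dy":-0.867,"dz":0.04,"rx":0,"ry":0,"rz":0},{"dx":-0.711,"dy":-0.867,"dz":0.04,"rx":0,"ry":0,"rz":0},{"dx":-0.711,"dy":-0.867,"dz":0.04,"rx":0,"ry":0,"rz":0},{"dx":-0.711,"dy":-0.867,"dz":0.04,"rx":0,"ry":0,"rz":0},{"dx":-0.711,"dy":-0.867,"dz":0.04,"rx":0,"ry":0,"rz":0}]' 1 && python3 go.py 0.482 -0.311 0.2 74
```

```text
time: 1.1
tool_pos: [0.3308, 0.3179, 0.2224]
tool_rot: [0.0, 0.223, 0.975, 0.0]
contact_force: [0.7, -0.4, 0.2]
gripper_width: 0.998
grasp_force: 0.0
{'t': 1.1, 'pos': [0.3308, 0.3179, 0.2224], 'd': [-0.5121, -0.6257, 0.028], 'r': [0.0003, 0.0004, -0.1137]}
```

```bash
python3 -m inch '[{"dx":-0.512,"dy":-0.626,"dz":0.028,"rx":0,"ry":0,"rz":0},{"dx":-0.512,"dy":-0.626,"dz":0.028,"rx":0,"ry":0,"rz":0},{"dx":-0.512,"dy":-0.626,"dz":0.028,"rx":0,"ry":0,"rz":0},{"dx":-0.512,"dy":-0.626,"dz":0.028,"rx":0,"ry":0,"rz":0},{"dx":-0.512,"dy":-0.626,"dz":0.028,"rx":0,"ry":0,"rz":0}]' >/dev/null&& python3 go.py 0.482 -0.311 0.2 74
```

```text
{'t': 1.6, 'pos': [0.3889, 0.0748, 0.2141], 'd': [-0.3146, -0.3835, 0.0178], 'r': [0.0005, 0.0012, -0.1141]}
```

```bash
python3 -m inch '[{"dx":-0.315,"dy":-0.384,"dz":0.018,"rx":0,"ry":0,"rz":-0.114},{"dx":-0.315,"dy":-0.384,"dz":0.018,"rx":0,"ry":0,"rz":-0.114},{"dx":-0.315,"dy":-0.384,"dz":0.018,"rx":0,"ry":0,"rz":-0.114},{"dx":-0.315,"dy":-0.384,"dz":0.018,"rx":0,"ry":0,"rz":-0.114},{"dx":-0.315,"dy":-0.384,"dz":0.018,"rx":0,"ry":0,"rz":-0.114}]' >/dev/null&& python3 go.py 0.482 -0.311 0.2 74
```

```text
{'t': 2.1, 'pos': [0.4454, -0.1591, 0.2054], 'd': [-0.0965, -0.1697, 0.0069], 'r': [-0.0, 0.0009, -0.0008]}
```

```bash
python3 -m inch '[{"dx":-0.096,"dy":-0.17,"dz":0.007,"rx":0,"ry":0,"rz":0},{"dx":-0.096,"dy":-0.17,"dz":0.007,"rx":0,"ry":0,"rz":0},{"dx":-0.096,"dy":-0.17,"dz":0.007,"rx":0,"ry":0,"rz":0},{"dx":-0.096,"dy":-0.17,"dz":0.007,"rx":0,"ry":0,"rz":0},{"dx":-0.096,"dy":-0.17,"dz":0.007,"rx":0,"ry":0,"rz":0}]' >/dev/null&& python3 go.py 0.482 -0.311 0.1 74 && python3 - <<'E'
from plant import optics,nets
import cv2,numpy as np
from h import *
c=optics.camera_info("wrist");im=optics.grab_frame("wrist");cv2.imwrite("pics/w1.png",im[:,:,::-1])
print("expected px",proj(c,[.482,-.311,.03]))
for d in nets.outline_of("wrist","block_stamp"):
    m=d['pixels'].astype(np.uint8);r=cv2.minAreaRect(cv2.findNonZero(m))
    print(np.round(d['bbox']),round(d['confidence'],2),im[d['pixels']].mean(0).round(),ray(c,*r[0],.03).round(4),[ray(c,*p,.03).round(4)[:2].tolist() for p in cv2.boxPoints(r)])
E
```

```text
{'t': 2.6, 'pos': [0.4813, -0.31, 0.199], 'd': [-0.0013, -0.0011, 0.1237], 'r': [0.0004, -0.0006, -0.0018]}
expected px [281.53024802 191.45651613]
[227. 272.  40.  58.] 0.98 [209.  43.  36.] [ 0.5479 -0.3899  0.03  ] [[0.5669, -0.4198], [0.515, -0.3923], [0.5299, -0.3615], [0.5828, -0.3874]]
[334. 255.  60.  54.] 0.9 [204.  42.  36.] [ 0.5596 -0.2794  0.03  ] [[0.544, -0.3072], [0.5312, -0.2625], [0.5754, -0.2511], [0.5898, -0.2973]]
[384. 152.  46.  52.] 0.68 [220. 219.  34.] [ 0.4729 -0.2109  0.03  ] [[0.4908, -0.2359], [0.4438, -0.2243], [0.4558, -0.1872], [0.5035, -0.1969]]
[284. 187.  40.  54.] 0.57 [210. 206. 172.] [ 0.477  -0.3071  0.03  ] [[0.4491, -0.3164], [0.4584, -0.2843], [0.5064, -0.2974], [0.4967, -0.331]]
[152. 202.  62.  49.] 0.55 [204.  41.  34.] [ 0.457  -0.4347  0.03  ] [[0.4362, -0.4594], [0.4408, -0.4025], [0.4783, -0.4094], [0.474, -0.4686]]
```

View pics/w1.png

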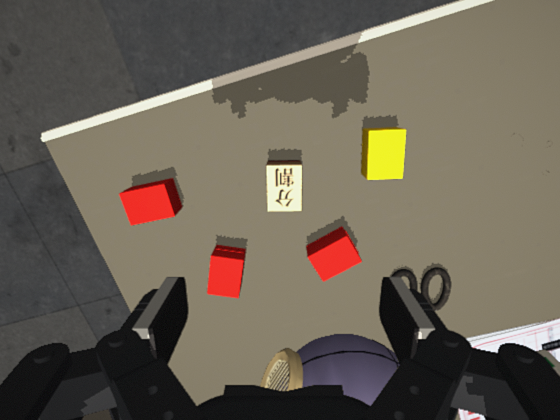

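The close view shows the cream stamp top centred at about (284,188), square with the gripper. The yellow block is at (384,152) and the red ones at (151,202), (227,272) and (334,255). Next I partly close the fingers and descend.

```bash
python3 go.py 0.479 -0.3073 0.003 74.7; python3 -m inch '[{"dx":0.005,"dy":0.003,"dz":0.06,"rx":0,"ry":0,"rz":-0.009},{"dx":0.005,"dy":0.003,"dz":0.12,"rx":0,"ry":0,"rz":-0.009},{"dx":0.005,"dy":0.003,"dz":0.17,"rx":0,"ry":0,"rz":-0.009},{"dx":0.005,"dy":0.003,"dz":0.2,"rx":0,"ry":0,"rz":-0.009},{"dx":0.005,"dy":0.003,"dz":0.2,"rx":0,"ry":0,"rz":-0.009}]' 0.4; python3 go.py 0.479 -0.3073 0.003 74.7;  python3 - <<'E'
from plant import optics
import cv2
cv2.imwrite("pics/w2.png",optics.grab_frame("wrist")[:,:,::-1])
E
```

```text
{'t': 2.7, 'pos': [0.4814, -0.308, 0.1994], 'd': [0.003, -0.0001, 0.2455], 'r': [0.0004, -0.0003, -0.0083]}
time: 3.2
tool_pos: [0.4756, -0.3014, 0.0353]
tool_rot: [-0.004, 0.132, 0.991, 0.002]
contact_force: [-0.1, 0.7, -0.1]
gripper_width: 0.701
grasp_force: 0.0
{'t': 3.2, 'pos': [0.4756, -0.3014, 0.0353], 'd': [-0.0064, -0.0062, 0.0403], 'r': [0.0025, -0.0052, 0.0018]}
```

View pics/w2.png

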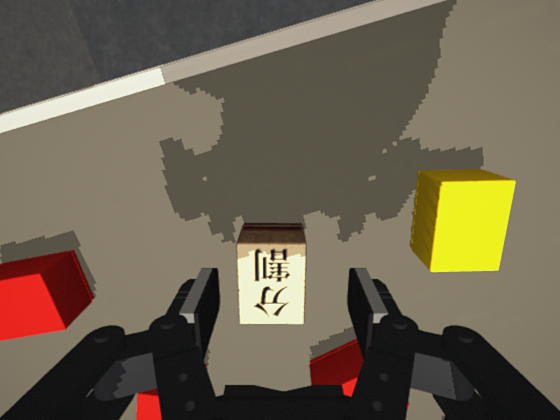

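In the close view the stamp's top face spans columns 238–306 and the fingers are centred at about 282, so it sits about 5 mm left. I'll let the arm settle and re-measure before correcting.

```bash
python3 -m inch '[{"dx":0,"dy":0,"dz":0,"rx":0,"ry":0,"rz":0},{"dx":0,"dy":0,"dz":0,"rx":0,"ry":0,"rz":0}]' >/dev/null; python3 go.py 0.479 -0.3073 0.003 74.7;  python3 - <<'E'
from plant import optics
from h import *
import cv2
c=optics.camera_info("wrist");im=optics.grab_frame("wrist");cv2.imwrite("pics/w3.png",im[:,:,::-1])
hsv=cv2.cvtColor(im,cv2.COLOR_RGB2HSV)
m=cv2.inRange(hsv,(10,20,165),(35,130,255));m[:,:215]=0;m[:,345:]=0;m[:150]=0
n,l,st,ce=cv2.connectedComponentsWithStats(m);i=1+st[1:,4].argmax()
r=cv2.minAreaRect(cv2.findNonZero((l==i).astype(np.uint8)))
P=[ray(c,*p,.03)[:2] for p in cv2.boxPoints(r)];print(r,np.round(P,4).tolist(),np.mean(P,0))
E
```

```text
{'t': 3.45, 'pos': [0.48, -0.3062, 0.0424], 'd': [0.0011, -0.0016, 0.0492], 'r': [-0.0013, 0.003, 0.0009]}
((278.0, 267.0), (78.0, 66.0), 90.0) [[0.4539, -0.3179], [0.4624, -0.2866], [0.5058, -0.2972], [0.4966, -0.3312]] [ 0.47969901 -0.30820606]
```

```bash
python3 -m inch '[{"dx":0,"dy":-0.0025,"dz":0.015,"rx":0,"ry":0,"rz":0},{"dx":0,"dy":-0.0025,"dz":0.03,"rx":0,"ry":0,"rz":0},{"dx":0,"dy":-0.0025,"dz":0.042,"rx":0,"ry":0,"rz":0},{"dx":0,"dy":-0.0025,"dz":0.048,"rx":0,"ry":0,"rz":0},{"dx":0,"dy":-0.0025,"dz":0.048,"rx":0,"ry":0,"rz":0}]' && python3 -m inch '[{"dx":0,"dy":0,"dz":0,"rx":0,"ry":0,"rz":0},{"dx":0,"dy":0,"dz":0,"rx":0,"ry":0,"rz":0},{"dx":0,"dy":0,"dz":0,"rx":0,"ry":0,"rz":0},{"dx":0,"dy":0,"dz":0,"rx":0,"ry":0,"rz":0},{"dx":0,"dy":0,"dz":0,"rx":0,"ry":0,"rz":0}]' -1
```

```text
time: 4.0
tool_pos: [0.4768, -0.3065, -0.0007]
tool_rot: [-0.001, 0.133, 0.991, 0.001]
contact_force: [-0.7, -0.4, 0.6]
gripper_width: 0.697
grasp_force: 0.0
time: 4.5
tool_pos: [0.4782, -0.3076, 0.0016]
tool_rot: [0.0, 0.133, 0.991, -0.0]
contact_force: [-0.0, -0.9, 2.4]
gripper_width: 0.384
grasp_force: 60.6
```

```bash
python3 -m inch '[{"dx":0,"dy":0,"dz":-0.03,"rx":0,"ry":0,"rz":0},{"dx":0,"dy":0,"dz":-0.09,"rx":0,"ry":0,"rz":0},{"dx":0,"dy":0,"dz":-0.15,"rx":0,"ry":0,"rz":0},{"dx":0,"dy":0,"dz":-0.21,"rx":0,"ry":0,"rz":0},{"dx":0,"dy":0,"dz":-0.25,"rx":0,"ry":0,"rz":0}]' && python3 go.py 0.49 0.05 0.2 90; python3 - <<'E'
import cv2,numpy as np
from h import *
im=cv2.imread("pics/top0.png");hsv=cv2.cvtColor(im,cv2.COLOR_BGR2HSV)
m=cv2.inRange(hsv,(0,0,170),(180,40,255))
n,l,st,ce=cv2.connectedComponentsWithStats(m);i=l[250,245]
r=cv2.minAreaRect(cv2.findNonZero((l==i).astype(np.uint8)));print(r,st[i])
P=np.array([ray("top",*p,.008)[:2] for p in cv2.boxPoints(r)]);print(P.round(4).tolist(),P.mean(0))
E
```

```text
time: 5.0
tool_pos: [0.4786, -0.3079, 0.2053]
tool_rot: [0.002, 0.133, 0.991, -0.001]
contact_force: [0.9, -0.9, -0.5]
gripper_width: 0.387
grasp_force: 60.3
{'t': 5.0, 'pos': [0.4786, -0.3079, 0.2053], 'd': [0.104, 0.4354, 0.0053], 'r': [-0.0017, 0.0026, -0.1775]}
((245.08370971679688, 243.57183837890625), (39.080223083496094, 38.63221740722656), 1.9749338626861572) [ 225  224   40   40 1379]
[[0.4486, 0.1227], [0.5861, 0.1211], [0.5827, -0.0191], [0.4452, -0.016]] [0.51565833 0.05217038]
```

```bash
python3 -m inch '[{"dx":0.104,"dy":0.435,"dz":0.005,"rx":0,"ry":0,"rz":0},{"dx":0.104,"dy":0.435,"dz":0.005,"rx":0,"ry":0,"rz":0},{"dx":0.104,"dy":0.435,"dz":0.005,"rx":0,"ry":0,"rz":0},{"dx":0.104,"dy":0.435,"dz":0.005,"rx":0,"ry":0,"rz":0},{"dx":0.104,"dy":0.435,"dz":0.005,"rx":0,"ry":0,"rz":0}]' >/dev/null&& python3 go.py 0.49 0.05 0.2 89
```

```text
{'t': 5.5, 'pos': [0.4851, -0.0555, 0.1981], 'd': [0.0289, 0.1289, -0.0024], 'r': [0.0001, 0.0001, -0.1663]}
```

```bash
python3 -m inch '[{"dx":0.029,"dy":0.129,"dz":-0.002,"rx":0,"ry":0,"rz":-0.166},{"dx":0.029,"dy":0.129,"dz":-0.002,"rx":0,"ry":0,"rz":-0.166},{"dx":0.029,"dy":0.129,"dz":-0.002,"rx":0,"ry":0,"rz":-0.166},{"dx":0.029,"dy":0.129,"dz":-0.002,"rx":0,"ry":0,"rz":-0.166},{"dx":0.029,"dy":0.129,"dz":-0.002,"rx":0,"ry":0,"rz":-0.166}]' >/dev/null
python3 - <<'E'
import cv2,numpy as np
from h import *
from plant import state
c=optics.camera_info("wrist");im=optics.grab_frame("wrist");cv2.imwrite("pics/w4.png",im[:,:,::-1])
s=state();print(s['time'],s['tool_pos'],s['gripper_width'],s['grasp_force'])
print(proj(c,[.515,.051,.008]))
E
```

```text
6.05 [0.49046504 0.04697737 0.19963554] 0.38891516061923226 60.21880745887756
[286.48090952 207.57346203]
```

View pics/w4.png

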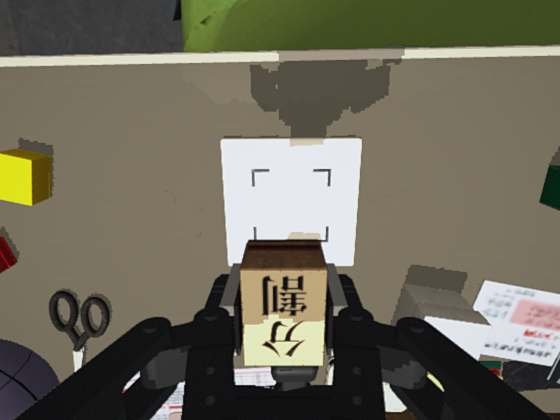

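The view shows the stamp held upright. The mat's corners are near (221,139), (362,138) and (355,266), and the marks near (252,169), (330,169), (328,241) and (254,240).

```bash
python3 - <<'E'
import numpy as np
from h import *
c=optics.camera_info("wrist")
for p in [(252,169),(330,169),(328,241),(254,240),(221,139),(362,138),(355,266),(229,266)]: print(p,ray(c,*p,.008)[:2].round(4))
print(ray(c,282,240,.18).round(3))
E
python3 go.py 0.508 0.049 0.06 89.2
```

```text
(252, 169) [0.4738 0.0167]
(330, 169) [0.4753 0.0949]
(328, 241) [0.5537 0.0947]
(254, 240) [0.551 0.015]
(221, 139) [ 0.4437 -0.0121]
(362, 138) [0.4454 0.1253]
(355, 266) [0.5843 0.1252]
(229, 266) [ 0.5816 -0.0141]
[0.478 0.047 0.18 ]
{'t': 6.05, 'pos': [0.4905, 0.047, 0.1996], 'd': [-0.0219, 0.003, 0.1745], 'r': [-0.0003, -0.0003, -0.0036]}
```

```bash
python3 -m inch '[{"dx":-0.022,"dy":0.009,"dz":0.05,"rx":0,"ry":0,"rz":-0.003},{"dx":-0.022,"dy":0.009,"dz":0.11,"rx":0,"ry":0,"rz":-0.003},{"dx":-0.022,"dy":0.009,"dz":0.16,"rx":0,"ry":0,"rz":-0.003},{"dx":-0.022,"dy":0.009,"dz":0.187,"rx":0,"ry":0,"rz":-0.003},{"dx":-0.022,"dy":0.009,"dz":0.187,"rx":0,"ry":0,"rz":-0.003}]' >/dev/null;python3 -m inch '[{"dx":0,"dy":0,"dz":0,"rx":0,"ry":0,"rz":0},{"dx":0,"dy":0,"dz":0,"rx":0,"ry":0,"rz":0}]'; python3 go.py 0.508 0.054 0.0105 89.2
```

```text
time: 6.75
tool_pos: [0.51, 0.0543, 0.0525]
tool_rot: [0.002, 0.007, 1.0, -0.0]
contact_force: [-0.4, -0.6, -0.1]
gripper_width: 0.388
grasp_force: 60.2
{'t': 6.75, 'pos': [0.51, 0.0543, 0.0525], 'd': [0.0027, -0.0004, 0.0525], 'r': [-0.0001, 0.0026, -0.0002]}
```

```bash
python3 -m inch '[{"dx":0.003,"dy":0,"dz":0.02,"rx":0,"ry":0,"rz":0},{"dx":0.003,"dy":0,"dz":0.036,"rx":0,"ry":0,"rz":0},{"dx":0.003,"dy":0,"dz":0.045,"rx":0,"ry":0,"rz":0},{"dx":0.003,"dy":0,"dz":0.049,"rx":0,"ry":0,"rz":0},{"dx":0.003,"dy":0,"dz":0.051,"rx":0,"ry":0,"rz":0}]' ;python3 -m inch '[{"dx":0,"dy":0,"dz":0,"rx":0,"ry":0,"rz":0},{"dx":0,"dy":0,"dz":0,"rx":0,"ry":0,"rz":0}]'
```

```text
time: 7.25
tool_pos: [0.5058, 0.0552, 0.0096]
tool_rot: [-0.0, 0.006, 1.0, -0.0]
contact_force: [-3.7, -0.2, 9.2]
gripper_width: 0.388
grasp_force: 61.5
time: 7.45
tool_pos: [0.5063, 0.0552, 0.0099]
tool_rot: [0.001, 0.006, 1.0, -0.0]
contact_force: [-0.1, 0.1, -0.4]
gripper_width: 0.388
grasp_force: 60.4
```

```bash
python3 -m inch '[{"dx":0,"dy":0,"dz":0,"rx":0,"ry":0,"rz":0},{"dx":0,"dy":0,"dz":0,"rx":0,"ry":0,"rz":0},{"dx":0,"dy":0,"dz":0,"rx":0,"ry":0,"rz":0},{"dx":0,"dy":0,"dz":0,"rx":0,"ry":0,"rz":0}]' 0.3;python3 -m inch '[{"dx":0,"dy":0,"dz":-0.03,"rx":0,"ry":0,"rz":0},{"dx":0,"dy":0,"dz":-0.09,"rx":0,"ry":0,"rz":0},{"dx":0,"dy":0,"dz":-0.15,"rx":0,"ry":0,"rz":0},{"dx":0,"dy":0,"dz":-0.21,"rx":0,"ry":0,"rz":0},{"dx":0,"dy":0,"dz":-0.27,"rx":0,"ry":0,"rz":0}]'
python3 -m inch '[{"dx":-0.05,"dy":0,"dz":-0.06,"rx":0,"ry":0,"rz":0},{"dx":-0.11,"dy":0,"dz":-0.1,"rx":0,"ry":0,"rz":0},{"dx":-0.15,"dy":0,"dz":-0.1,"rx":0,"ry":0,"rz":0},{"dx":-0.15,"dy":0,"dz":-0.1,"rx":0,"ry":0,"rz":0},{"dx":-0.15,"dy":0,"dz":-0.1,"rx":0,"ry":0,"rz":0}]' 1
python3 - <<'E'
import cv2,numpy as np
from h import *
c=optics.camera_info("wrist");im=optics.grab_frame("wrist");cv2.imwrite("pics/w5.png",im[:,:,::-1])
print(proj(c,[.514,.0545,.008]),proj(c,[.659,.0525,.16]))
np.save("c5.npy",{k:np.array(v) for k,v in c.items()},allow_pickle=True)
E
```

```text
time: 7.85
tool_pos: [0.5059, 0.0552, 0.0095]
tool_rot: [0.0, 0.006, 1.0, 0.0]
contact_force: [0.2, 0.2, 0.4]
gripper_width: 0.651
grasp_force: 0.0
time: 8.35
tool_pos: [0.5054, 0.0552, 0.2274]
tool_rot: [0.0, 0.006, 1.0, 0.0]
contact_force: [1.0, -0.3, -1.2]
gripper_width: 0.652
grasp_force: 0.0
time: 8.85
tool_pos: [0.6261, 0.0536, 0.3041]
tool_rot: [-0.001, 0.006, 1.0, 0.0]
contact_force: [0.6, 0.1, -0.0]
gripper_width: 1.002
grasp_force: 0.0
[282.12289433  74.12363344] [281.668099   232.42545791]
```

View pics/w5.png

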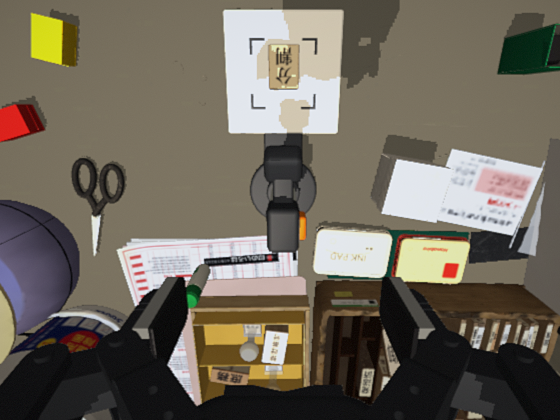

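The stamp (267–300, 43–91) sits inside the corner marks (251–315, 40–107). The grip is at about columns 268–299, rows 198–250, with the orange button at (302,227). One crop will fix the grip.

```bash
python3 - <<'E'
import cv2,numpy as np
from h import *
c=np.load("c5.npy",allow_pickle=True).item()
im=cv2.imread("pics/w5.png");z=8
a=cv2.resize(im[185:260,250:325],None,fx=z,fy=z,interpolation=cv2.INTER_NEAREST)
a=cv2.convertScaleAbs(a,alpha=1.8,beta=20)
cv2.imwrite("pics/crop2.png",a)
print("cam",-c['R'].T@c['t'])
ya=np.deg2rad(-.8)
for sx in(-1,1):
  for sy in(-1,1):
    o=np.array([.022*sx,.015*sy]);o=[o[0]*np.cos(ya)-o[1]*np.sin(ya),o[0]*np.sin(ya)+o[1]*np.cos(ya)]
    print(sx,sy,[(proj(c,[.659+o[0],.0525+o[1],h])-[250,185]).round(1)*z for h in(.122,.16)])
hsv=cv2.cvtColor(im,cv2.COLOR_BGR2HSV);m=cv2.inRange(hsv,(5,150,100),(20,255,255));m[:, :285]=0;m[:,320:]=0;m[:190]=0;m[260:]=0
print(cv2.boundingRect(cv2.findNonZero(m)))
for k in(-.012,.012):
  for h in(.130,.152): print([proj(c,[.659+k,.0525+dy,h]).round(1) for dy in(.015,.022)])
E
```

```text
cam [0.5447884  0.05534132 0.446233  ]
-1 -1 [array([134.4, 103.2]), array([119.2, 196. ])]
-1 1 [array([374.4, 103.2]), array([387.2, 196.8])]
1 -1 [array([139.2, 428. ]), array([124.8, 554.4])]
1 1 [array([369.6, 428. ]), array([381.6, 554.4])]
(299, 212, 7, 28)
[array([296.8, 209.7]), array([303.9, 209.6])]
[array([297.7, 217. ]), array([305.3, 216.9])]
[array([296.8, 232.3]), array([303.7, 232.2])]
[array([297.7, 240.9]), array([305.1, 240.8])]
```

View pics/crop2.png

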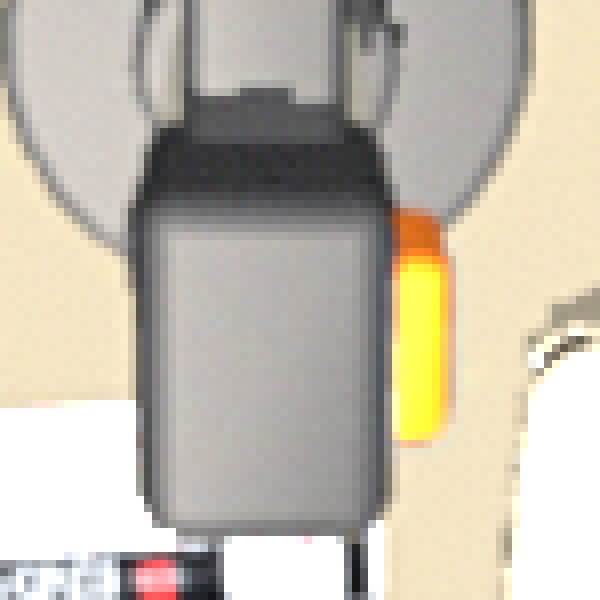

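The grip's top face spans crop columns 132–392 and rows 195–535, so its centre is about (0.658, 0.054). The button sits on the +y side at (302,226). Going above it.

```bash
python3 go.py 0.658 0.0542 0.2 89.2;  python3 -m inch '[{"dx":-0.02,"dy":0,"dz":0.03,"rx":0,"ry":0,"rz":0},{"dx":-0.038,"dy":0,"dz":0.09,"rx":0,"ry":0,"rz":0},{"dx":-0.038,"dy":0,"dz":0.13,"rx":0,"ry":0,"rz":0},{"dx":-0.038,"dy":0,"dz":0.13,"rx":0,"ry":0,"rz":0},{"dx":-0.038,"dy":0,"dz":0.13,"rx":0,"ry":0,"rz":0}]' 0.5; python3 go.py 0.658 0.0542 0.122 89.2
```

```text
{'t': 8.9, 'pos': [0.6252, 0.0537, 0.3043], 'd': [-0.0413, 0.0012, 0.1302], 'r': [0.0, -0.0015, 0.0008]}
time: 9.4
tool_pos: [0.655, 0.0534, 0.2017]
tool_rot: [-0.0, 0.006, 1.0, 0.0]
contact_force: [0.6, 0.1, 0.4]
gripper_width: 0.751
grasp_force: 0.0
{'t': 9.4, 'pos': [0.655, 0.0534, 0.2017], 'd': [-0.0039, 0.0011, 0.0996], 'r': [0.0, -0.0007, 0.0009]}
```

```bash
python3 -m inch '[{"dx":-0.004,"dy":0.001,"dz":0.03,"rx":0,"ry":0,"rz":0},{"dx":-0.004,"dy":0.001,"dz":0.06,"rx":0,"ry":0,"rz":0},{"dx":-0.004,"dy":0.001,"dz":0.085,"rx":0,"ry":0,"rz":0},{"dx":-0.004,"dy":0.001,"dz":0.095,"rx":0,"ry":0,"rz":0},{"dx":-0.004,"dy":0.001,"dz":0.099,"rx":0,"ry":0,"rz":0}]';  python3 -m inch '[{"dx":0,"dy":0,"dz":0,"rx":0,"ry":0,"rz":0},{"dx":0,"dy":0,"dz":0,"rx":0,"ry":0,"rz":0}]' ; python3 - <<'E'
import cv2
from h import *
im=optics.grab_frame("wrist");cv2.imwrite("pics/w6.png",im[:,:,::-1])
E
python3 go.py 0.658 0.0542 0.122 89.2
```

```text
time: 9.9
tool_pos: [0.66, 0.0541, 0.1241]
tool_rot: [0.001, 0.006, 1.0, -0.0]
contact_force: [-0.1, -0.2, 0.8]
gripper_width: 0.75
grasp_force: 0.0
time: 10.1
tool_pos: [0.6605, 0.054, 0.1245]
tool_rot: [0.002, 0.006, 1.0, -0.0]
contact_force: [0.1, -0.5, -0.2]
gripper_width: 0.753
grasp_force: 0.0
{'t': 10.15, 'pos': [0.6604, 0.054, 0.1243], 'd': [0.0031, 0.0002, 0.0028], 'r': [-0.0, 0.002, 0.0008]}
```

View pics/w6.png

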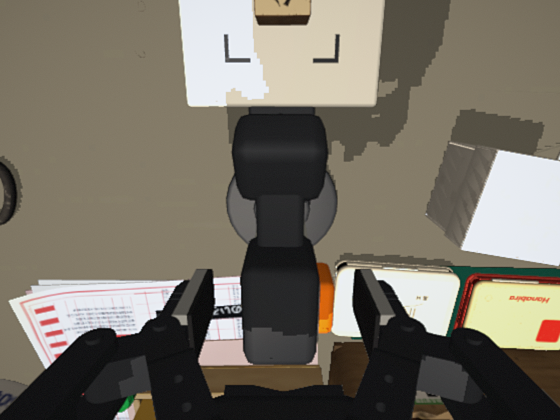

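Grip at columns 243–318 between the fingers (inner faces at about 208 and 357), with the button on the right at (323,297): centred. I'll nudge it slightly and close.

```bash
python3 -m inch '[{"dx":0.002,"dy":0,"dz":0.002,"rx":0,"ry":0,"rz":0},{"dx":0.002,"dy":0,"dz":0.002,"rx":0,"ry":0,"rz":0},{"dx":0.002,"dy":0,"dz":0.002,"rx":0,"ry":0,"rz":0},{"dx":0.002,"dy":0,"dz":0.002,"rx":0,"ry":0,"rz":0},{"dx":0.002,"dy":0,"dz":0.002,"rx":0,"ry":0,"rz":0}]' -1; python3 -m inch '[{"dx":0,"dy":0,"dz":0,"rx":0,"ry":0,"rz":0},{"dx":0,"dy":0,"dz":0,"rx":0,"ry":0,"rz":0},{"dx":0,"dy":0,"dz":0,"rx":0,"ry":0,"rz":0}]' -1
```

```text
time: 10.65
tool_pos: [0.6578, 0.0525, 0.1216]
tool_rot: [-0.0, 0.007, 1.0, -0.001]
contact_force: [-2.9, -4.6, 2.7]
gripper_width: 0.343
grasp_force: 61.1
time: 10.95
tool_pos: [0.6578, 0.0525, 0.1215]
tool_rot: [-0.0, 0.007, 1.0, -0.001]
contact_force: [-2.5, -4.6, 3.8]
gripper_width: 0.344
grasp_force: 61.1
```

The width of about 30.6 mm (37 mm with the button out) says the button is fully in. Pulling up steadily.

```bash
python3 -m inch '[{"dx":0,"dy":0,"dz":-0.008,"rx":0,"ry":0,"rz":0},{"dx":0,"dy":0,"dz":-0.018,"rx":0,"ry":0,"rz":0},{"dx":0,"dy":0,"dz":-0.028,"rx":0,"ry":0,"rz":0},{"dx":0,"dy":0,"dz":-0.038,"rx":0,"ry":0,"rz":0},{"dx":0,"dy":0,"dz":-0.048,"rx":0,"ry":0,"rz":0}]'; python3 -m inch '[{"dx":0,"dy":0,"dz":-0.01,"rx":0,"ry":0,"rz":0},{"dx":0,"dy":0,"dz":-0.02,"rx":0,"ry":0,"rz":0},{"dx":0,"dy":0,"dz":-0.03,"rx":0,"ry":0,"rz":0},{"dx":0,"dy":0,"dz":-0.035,"rx":0,"ry":0,"rz":0},{"dx":0,"dy":0,"dz":-0.04,"rx":0,"ry":0,"rz":0}]'
```

```text
time: 11.45
tool_pos: [0.6578, 0.0525, 0.1572]
tool_rot: [-0.0, 0.007, 1.0, -0.001]
contact_force: [4.4, -5.6, -7.7]
gripper_width: 0.342
grasp_force: 59.8
time: 11.95
tool_pos: [0.6578, 0.0525, 0.1894]
tool_rot: [-0.0, 0.007, 1.0, -0.001]
contact_force: [3.3, -4.8, -6.6]
gripper_width: 0.347
grasp_force: 59.9
```

```bash
python3 -m inch '[{"dx":0,"dy":0,"dz":-0.008,"rx":0,"ry":0,"rz":0},{"dx":0,"dy":0,"dz":-0.016,"rx":0,"ry":0,"rz":0},{"dx":0,"dy":0,"dz":-0.024,"rx":0,"ry":0,"rz":0},{"dx":0,"dy":0,"dz":-0.03,"rx":0,"ry":0,"rz":0},{"dx":0,"dy":0,"dz":-0.035,"rx":0,"ry":0,"rz":0}]'; python3 -m inch '[{"dx":0,"dy":0,"dz":0,"rx":0,"ry":0,"rz":0},{"dx":0,"dy":0,"dz":0,"rx":0,"ry":0,"rz":0}]'
```

```text
time: 12.45
tool_pos: [0.6578, 0.0525, 0.2173]
tool_rot: [-0.0, 0.007, 1.0, -0.001]
contact_force: [3.6, -4.8, -6.1]
gripper_width: 0.347
grasp_force: 59.9
time: 12.65
tool_pos: [0.6578, 0.0525, 0.2179]
tool_rot: [-0.0, 0.007, 1.0, -0.001]
contact_force: [2.2, -5.6, -4.6]
gripper_width: 0.345
grasp_force: 60.2
```

Travelled 96 mm. Now I creep up to the solid end until the pull force rises.

```bash
python3 -m inch '[{"dx":0,"dy":0,"dz":-0.002,"rx":0,"ry":0,"rz":0},{"dx":0,"dy":0,"dz":-0.004,"rx":0,"ry":0,"rz":0},{"dx":0,"dy":0,"dz":-0.005,"rx":0,"ry":0,"rz":0},{"dx":0,"dy":0,"dz":-0.006,"rx":0,"ry":0,"rz":0},{"dx":0,"dy":0,"dz":-0.006,"rx":0,"ry":0,"rz":0}]'
```

```text
time: 13.15
tool_pos: [0.6578, 0.0525, 0.2216]
tool_rot: [-0.0, 0.007, 1.0, -0.001]
contact_force: [2.9, -4.3, -5.7]
gripper_width: 0.348
grasp_force: 60.6
```

```bash
python3 -m inch '[{"dx":0,"dy":0,"dz":-0.001,"rx":0,"ry":0,"rz":0},{"dx":0,"dy":0,"dz":-0.002,"rx":0,"ry":0,"rz":0},{"dx":0,"dy":0,"dz":-0.002,"rx":0,"ry":0,"rz":0},{"dx":0,"dy":0,"dz":-0.002,"rx":0,"ry":0,"rz":0}]'
```

```text
time: 13.55
tool_pos: [0.6578, 0.0525, 0.2216]
tool_rot: [-0.001, 0.007, 1.0, -0.001]
contact_force: [6.3, -4.4, -11.4]
gripper_width: 0.344
grasp_force: 60.2
```

At the end stop: z holds at 0.2216 (100 mm travelled) while the pull rises to 11 N. One last check picture.

```bash
python3 - <<'E'
import cv2,numpy as np
from h import *
a=optics.grab_frame("scene")[150:300,170:370,::-1];b=optics.grab_frame("wrist")[:,:,::-1]
a=cv2.resize(a,(400,300),interpolation=cv2.INTER_CUBIC);b=cv2.resize(b,(400,300),interpolation=cv2.INTER_AREA)
cv2.imwrite("pics/fin.png",np.hstack([a,b]))
E
```

```text
(no output)
```

View pics/fin.png

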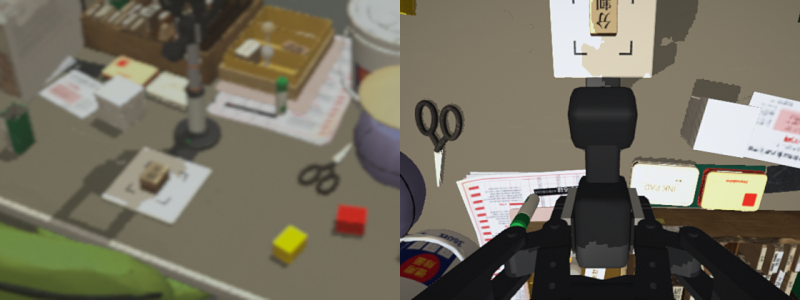

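The stamp stands inside the marks at (153,177) in the left half. The column is extended and the grip is clamped between the fingers, with the other things undisturbed. Handing in.

```bash
python3 -c "
from plant import ticket
print(ticket.job_done())"
```

```text
the job is handed in; nothing more can be done
None
```

I handed the job in at about 13.7 s: the stamp stands upright inside the corner marks, and the arm holds the camera at its second stop (100 mm up) with the gripper closed to the width of the squeezed-in button; the other things look untouched.

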